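# Pass the core rack through the gated chute

### The arm

A 7-joint arm with a two-finger parallel gripper is mounted at the origin on the work surface. World frame = base frame: x ahead of the robot, y to its left, z up, the work surface at z = 0. Lengths are in m, angles in rad, forces in N, time in s.
With the tool pointing down it reaches from about 0.425 to 0.925 m from the base axis. Payload 6.8 kg.
Tool frame: the origin (TCP) lies on the centre line of the jaws, within the pads' length; the fingertips stand 8 mm ahead of it and the grasp point (between the pads) lies 11 mm behind it (bot.tips_ahead is the distance from the TCP to the fingertips, in m); z points along the fingers, y is the line along which they close (so a half turn about z gives the same grasp; the last joint's range is limited). The gripper opens to 85 mm and grips with 20 to 120 N. Pads are 22 mm wide; open, the fingers measure 114 mm over their backs; the gripper's body (76 mm by 85 mm) begins 54 mm behind the grasp point. The pads swing forward as they close: fully open they stand 13 mm farther back than shut.
Start: joints at [1.187, 0.477, 0.022, 1.555, -0.011, 1.109, -0.083], TCP at [0.184, -0.65, 0.239] pointing down, gripper open.
Joint ranges: [-2.96, 2.96], [-0.34, 2.1], [-1.41, 1.46], [0.24, 2.44], [-1.37, 4.51], [0.17, 1.92], [-2.96, 2.96]. Speed limits (rad/s): [2.39, 2.39, 3.14, 3.14, 3.14, 3.14, 3.14].

### API

Orientations are given as a unit quaternion [w, x, y, z].
In Python, from station import bot gives the robot as it stands.
- The arm moves only by the tool send_rows, never from a script. Its argument "deltas" is text: rows parted by semicolons, each of 4 numbers parted by spaces: the shift along the tool's x, y, z in m, then the turn about the tool's z in degrees. In form: x y z spin; .... A call has 1 to 5 rows; each row is the pose to reach, as a shift and turn from the pose commanded when the call began, along the tool's axes at that moment; what a row does not reach only later rows make up. A row lasts 1/10 s, in which the tool goes at most 50 mm and 8.59 degrees, less where a joint would pass 70% of its speed; a pose out of reach is approached as far as the arm can. A call with a gripper value outside its range is refused whole. "claw" is the opening, from 0 (shut) to 1 (fully open), set as the call begins (left out, the last holds). The fingers move at their own pace and stop on an object; "force" is the grip in N (left out, the last holds). Time passes only in rows, so rows that repeat a pose let the fingers close. It gives the time, the measured TCP pose, the force, the opening and the grip force at its end, in the units of the state.
- bot.get_obs(): the state, without advancing time (a new reading comes with each control period).
- bot.read_camera(name): name is "side" or "top" or "wrist"; returns a dict with "img" (384x512x3 uint8, red, green, blue), "depth" (384x512 float32, m along the optical axis (not along the pixel's ray), 0 where there is no reading), "fx", "fy", "cx", "cy" (pixels), "camera_from_world" (4x4, takes a point from world to camera coordinates). Camera axes: x right, y up, looking along -z (the intrinsics and any distortion apply to the point x, -y, -z); pixel columns grow to the right and rows downward; lengths in m; the calibration is good to about 2 mm. A picture is of the moment at which its call begins.
- bot.hand_in(): hands the job in; it is judged then, once.
Trained networks look in a picture, given as the dict that the camera call returned (one of the last four; its "shot" number tells which), for a name from the list of things; names that differ only in an ending like _2 or _b are one class to them, and where a whole thing is asked for, a point or a joint stands for the part that bears it (a point fixed in the world has none). Each returns a list of dicts, best first, with "confidence" (0 to 1); they miss things now and then, are a little off and sometimes report something else, mostly with a low value. They report only what shows in the picture. A call takes as long as a camera call. They do not tell look-alikes from the thing itself.
- bot.masks_of(picture, query): "mask" (384x512 bool, what is visible of it).
- bot.landmark_of(picture, query): "xyz" ([x, y, z] in m, in world coordinates, good to about 4 mm: a listed point, or the origin of a listed thing).
The state is a dict: "t": time; "q": joint angles; "joint_vel": joint speeds; "joint_torque": joint torques, N m; "eef_pos": TCP position; "tool_rot": TCP orientation; "contact_force": force on the tool from outside, world axes, zero at the start; "torque": the same for the moment, N m; "gripper_width": opening from 0.0 (shut) to 1.0 (fully open); "grasp_force": force on a finger pad.
Only numpy, scipy, OpenCV 4.12 (cv2) and the standard library are available. Lean on these libraries where they do the work, as an engineer would, in place of code of your own. Each camera call takes 0.05 s, during which the arm holds its last target. There are 200 camera calls.

### The job

Press the long yellow bar beside the chute down with one fingertip, so that the red sprung gate drops below the chute floor, and hold it there while another finger of the same hand pushes the wooden rack of stone cores along the chute until the whole rack is past the gate. Then let the bar up, so that the gate stands closed again behind the rack. Do not let the gate touch the rack, do not lift or tip the rack, and leave the tools and stones on the bench where they are.

Things in the scene. Friction and masses are not known exactly. Their poses are not given: they have to be found in the camera images.
- chute: Fixed open-topped chute, aluminium floor, low blue walls. Origin on the bench under the gate line, midway between the walls. +x: direction of travel; +y: across, to the yellow bar's side (towards the robot); z up. Floor 50 mm above the bench, x -208 to +168 mm. Channel 54 mm wide; walls 5 mm thick, 10 mm above the floor. End stop, 25 mm high, at x = +162 mm; near end open; nothing overhead.
- gate_line (a point): Where the gate stands: point on the chute floor (50 mm above the bench) at chute x = 0, y = +11 mm; axes as the chute's. The gate is a red tongue 6 mm thick (x = -3 to +3 mm), 22 mm wide (chute y = 0 to +22 mm), that comes up through a floor slot and stands 12 mm above the floor when closed.
- gate (a joint): Turn (rad) of gate and yellow bar, one rigid piece, about a shaft along the chute's x at chute y = -60 mm, 32 mm above the bench. 0 = closed, tongue up; grows as the bar is pressed down and the tongue sinks; from 0.20 the tongue is below the floor; stop at 0.34. A spring closes it: pressing at the bar's middle line takes about 1.5 N at 0 and 4 N at 0.28.
- bar_mid (a point): Middle of the top of the yellow press bar, a plate 245 mm (chute x -205 to +40 mm) by 58 by 5 mm, which turns with the gate. At gate 0.28 its top is level, 66 mm above the bench (16 mm above the chute floor), at chute y +52 to +110 mm. Closed, it slopes up outwards: y +38 mm at 96 mm above the bench to y +94 mm at 112 mm. One fingertip on it and one in the channel can be at one height.
- rack: Loose wooden rack 80 mm long (its x, along the chute's x) by 50 mm wide, flat end plates 38 mm tall, with six stone cores 18 mm across fixed in it, tops 45 mm above its underside; 0.3 to 0.55 kg; slides with friction. Origin: centre of its underside, on the chute floor. Starts 25 to 70 mm short of the gate.
- rack_nose (a point): Middle of the lower edge of the rack's leading face (rack x = +40 mm).
- rack_tail (a point): Middle of the lower edge of the rack's trailing face, the face to push (rack x = -40 mm).
- bush_hammer: Bystander: iron bush hammer, square head 45 x 110 x 45 mm on a 300 mm wooden handle, lying; origin under its middle.
- plumb_bob: Bystander: brass plumb bob 36 mm across, 95 mm tall, standing point up beyond the chute; origin under its centre.
- corbel: Bystander: stepped sandstone corbel fragment 150 x 110 x 95 mm; origin under its centre.
- straightedge: Bystander: boxwood straightedge 420 x 35 x 8 mm lying flat between robot and chute; origin under its centre.
- bolster: Bystander: rusty steel bolster 180 mm long, blade 64 mm wide, mushroomed head, 26 mm high, lying beyond the chute; origin under its middle.
- stone_offcut: Bystander: limestone offcut 100 x 70 x 45 mm; origin under its centre.
- nylon_mallet: Bystander: white nylon mallet standing on its head, 92 mm across, 222 mm tall; origin under its centre.
Things that resemble listed ones, but are neither listed nor needed, are in the scene too. What is shaped like the rack but blue or green is not meant.

How it is judged:
On the way, in this order (a step that is already met when the one before it is completed fails the run):
1. the bar is pressed by a finger and the gate is down while the rack is still short of it (value of joint gate above 0.2 rad and contact force between the fingers and gate above 0.3 N and x of rack_nose in the frame of gate_line below -0.003 m), for 0.2 s.
2. the rack is half past the gate, which a finger still holds down (value of joint gate above 0.2 rad and contact force between the fingers and gate above 0.3 N and x of rack in the frame of gate_line between -0.015 and 0.025 m), for 0.05 s.
3. the whole rack is past the gate, which a finger still holds down (value of joint gate above 0.2 rad and contact force between the fingers and gate above 0.3 N and x of rack_tail in the frame of gate_line above 0.004 m), for 0.05 s.
At the end, for the whole second after the job is handed in: The rack sits flat and still on the chute floor, its trailing face more than 3 mm beyond the gate's middle line, and the gate is closed behind it (joint below 0.04 rad) (x of rack_tail in the frame of gate_line above 0.003 m and value of joint gate below 0.04 rad and z of rack in the frame of chute between 0.047 and 0.053 m and y of rack in the frame of chute between -0.008 and 0.008 m and angle between rack's own z axis and vertical below 0.05 rad and linear speed of rack below 0.01 m/s); the robot touches nothing.
It fails at once if the gate touches the rack with more than 1.5 N (contact force between gate and rack above 1.5 N).
It fails at once if the rack is lifted more than 8 mm off the chute floor (z of rack in the frame of chute above 0.058 m).
It fails at once if the rack is tipped by more than 0.2 rad (angle between rack's own z axis and vertical above 0.2 rad).
It fails at once if a bystander (tool or stone on the bench) is moved by more than 15 mm (distance of any of bush_hammer, plumb_bob, corbel, straightedge, bolster, stone_offcut, nylon_mallet from where it was at the start of the episode above 0.015 m).
It also fails if it takes over 42 s, if anything falls off the work surface, if the arm or the gripper's body presses on something with over 40 N, if the wrist force passes 120 N, or if a joint passes its speed limit or range.

## Working session

There is one attempt and no reset: what is moved stays moved. The work goes in short steps, Python scripts to look and compute and a tool call to move; the robot and the scene stay as the last step left them, time stands still between calls to the robot, and variables do not carry over. Pictures are saved under pics/ and viewed, at most 10 in all, crops included, and the job is handed in when it is done.

Besides the shell and the picture viewer there is one more tool, called after "Request:" as name(argument=value, ...) on one line, values as JSON. send_rows: Moves the arm, as the interface text tells. Its arguments: {"type":"object","properties":{"deltas":{"type":"string"},"claw":{"type":"number"},"force":{"type":"number"}},"required":["deltas"]}

```bash
mkdir -p pics; cat > h.py <<'E'
import numpy as np, cv2
from station import bot
from scipy.spatial.transform import Rotation as R
def save(p,n): cv2.imwrite('pics/'+n,p['img'][:,:,::-1])
def world(p,u,v):
    d=p['depth'][v,u]; c=np.array([(u-p['cx'])/p['fx']*d,-(v-p['cy'])/p['fy']*d,-d,1])
    return (np.linalg.inv(p['camera_from_world'])@c)[:3]
def rot(q): return R.from_quat([q[1],q[2],q[3],q[0]]).as_matrix()
E
python3 - <<'E'
from h import *
o=bot.get_obs(); print(o); print(rot(o['tool_rot']).round(3))
t=bot.read_camera('top'); s=bot.read_camera('side'); save(t,'t.png'); save(s,'s.png')
for n,p in (('top',t),('side',s)):
  for q in ['chute','gate_line','bar_mid','rack','rack_nose','rack_tail']:
    print(n,q,[(np.round(r['xyz'],3),round(r['confidence'],2)) for r in bot.landmark_of(p,q)])
cv2.imwrite('pics/ts.png',np.hstack([cv2.resize(x['img'][:,:,::-1],(400,300)) for x in (t,s)]))
E
```

```text
{'t': 0.0, 'q': array([ 1.18688542,  0.47777235,  0.02231841,  1.5564535 , -0.01150356,
        1.10928681, -0.08308904]), 'joint_vel': array([-0.00021305, -0.00148373, -0.00157823,  0.00119014, -0.00083837,
        0.00055293,  0.00125265]), 'joint_torque': array([-2.19134258e-04, -5.96449256e+01,  1.60820883e+00, -2.81201720e+01,
        1.24727635e-02,  9.39546037e-03,  5.88094122e-05]), 'eef_pos': array([ 0.18366507, -0.6489351 ,  0.23834302]), 'tool_rot': array([-8.77439164e-04,  9.90502276e-01,  1.37493411e-01, -1.82061651e-04]), 'contact_force': array([ 0.57114468, -0.00918925,  0.02880911]), 'torque': array([-0.00895142, -0.0773364 ,  0.00763381]), 'grasp_force': 0.0, 'gripper_width': 0.9980884610817778}
[[ 0.962  0.272 -0.001]
 [ 0.272 -0.962  0.002]
 [-0.    -0.002 -1.   ]]
top chute [(array([0.598, 0.096, 0.001]), 0.65)]
top gate_line [(array([0.592, 0.094, 0.048]), 0.94)]
top bar_mid [(array([ 0.708, -0.044, -0.003]), 0.69), (array([0.519, 0.018, 0.106]), 0.65)]
top rack [(array([0.798, 0.248, 0.001]), 0.85), (array([ 0.824, -0.043, -0.001]), 0.82), (array([ 0.536, -0.198
[... 666 characters left out ...]
69)]
side bar_mid [(array([0.524, 0.022, 0.1  ]), 0.83)]
side rack [(array([ 0.821, -0.045,  0.002]), 0.96), (array([0.588, 0.014, 0.048]), 0.92), (array([0.803, 0.246, 0.   ]), 0.9), (array([ 0.708, -0.242,  0.003]), 0.61), (array([ 0.536, -0.198,  0.004]), 0.48)]
side rack_nose [(array([ 0.673, -0.244, -0.003]), 0.79), (array([ 0.766,  0.239, -0.001]), 0.63), (array([ 0.79 , -0.069, -0.   ]), 0.62), (array([0.595, 0.053, 0.052]), 0.59), (array([ 0.571, -0.185,  0.005]), 0.56)]
side rack_tail [(array([ 0.749, -0.247, -0.002]), 0.9), (array([ 0.498, -0.206, -0.   ]), 0.69), (array([ 0.849, -0.016, -0.001]), 0.62), (array([ 0.586, -0.022,  0.048]), 0.57), (array([0.844, 0.257, 0.002]), 0.56)]
```

View pics/t.png

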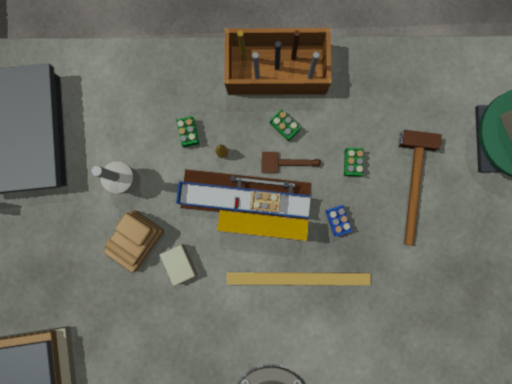

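View pics/s.png

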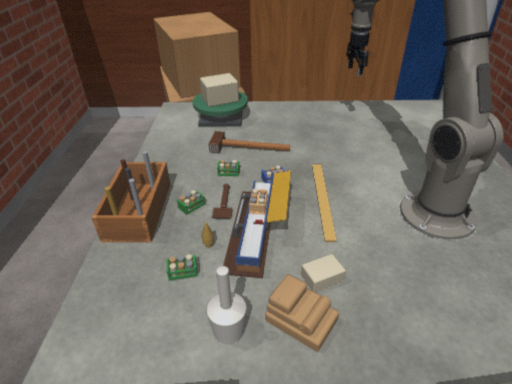

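The top view shows the chute around (180–310, 185–215). Travel is to the left (+y world), with the gate at (237,203), the wooden rack at (266,202) and the yellow bar at (263,226). The coloured look-alike racks are all off the chute. Next I'll refine the chute's heading.

```bash
python3 - <<'E'
from h import *
t=bot.read_camera('top')
def pts(p,m):
    v,u=np.nonzero(m); d=p['depth'][v,u]; k=d>0; u,v,d=u[k],v[k],d[k]
    c=np.stack([(u-p['cx'])/p['fx']*d,-(v-p['cy'])/p['fy']*d,-d,np.ones_like(d)])
    return (np.linalg.inv(p['camera_from_world'])@c)[:3].T
P=pts(t,t['depth']>0)
V=t['img'].reshape(-1,3)[(t['depth']>0).ravel()].astype(int)
box=(abs(P[:,0]-.57)<.13)&(abs(P[:,1]-.08)<.26)
r,g,b=V.T
for n,m in (('yellow',box&(r>180)&(g>120)&(b<80)&(P[:,2]>.06)),('blue',box&(b>90)&(b-r>50)&(P[:,2]>.03)),('floor',box&(abs(P[:,2]-.05)<.005)&(b>150)),('rack',box&(P[:,2]>.075)&(abs(P[:,0]-.59)<.03)&(P[:,1]>-.07)&(P[:,1]<.08)&(b>60)),('red',box&(r>120)&(g<60)&(b<60)&(P[:,2]>.045))):
    Q=P[m]; c,s,a=cv2.minAreaRect(Q[:,:2].astype(np.float32)); print(n,len(Q),np.round(c,4),np.round(s,4),round(a,2),'z',np.percentile(Q[:,2],[5,50,95]).round(3))
print(bot.tips_ahead)
E
```

```text
Traceback (most recent call last):
IndexError: index -1 is out of bounds for axis 0 with size 0
```

```bash
python3 - <<'E'
from h import *
t=bot.read_camera('top')
print([ (k,np.round(v,3).tolist() if np.size(v)<20 else np.shape(v)) for k,v in t.items()])
for u,v in [(263,226),(237,203),(266,202),(200,195),(300,208),(180,193),(310,205),(100,250)]: print(u,v,t['img'][v,u],world(t,u,v).round(4))
E
```

```text
[('img', (384, 512, 3)), ('depth', (384, 512)), ('fx', 401.392), ('fy', 401.392), ('cx', 266.222), ('cy', 194.032), ('camera_from_world', [[-0.002, -1.0, -0.009, 0.014], [0.997, -0.003, 0.081, -0.614], [-0.081, -0.009, 0.997, -1.152], [0.0, 0.0, 0.0, 1.0]]), ('shot', 4)]
263 226 [159 131   2] [0.5201 0.0206 0.1058]
237 203 [106  33  32] [0.5852 0.0949 0.0631]
266 202 [159 147 112] [0.5869 0.0126 0.0795]
200 195 [168 173 173] [0.6093 0.2026 0.0492]
300 208 [169 173 174] [ 0.5712 -0.0843  0.0505]
180 193 [39 48 59] [0.6139 0.2565 0.066 ]
310 205 [84 86 82] [ 0.5824 -0.1179  0.001 ]
100 250 [126 129 119] [ 0.45    0.5074 -0.001 ]
```

```bash
python3 - <<'E'
from h import *
t=bot.read_camera('top')
v,u=np.nonzero(t['depth']>0); d=t['depth'][v,u]
c=np.stack([(u-t['cx'])/t['fx']*d,-(v-t['cy'])/t['fy']*d,-d,np.ones_like(d)])
P=(np.linalg.inv(t['camera_from_world'])@c)[:3].T
r,g,b=t['img'][v,u].astype(int).T
box=(abs(P[:,0]-.57)<.13)&(abs(P[:,1]-.08)<.26)
for n,m in (('yellow',box&(r>110)&(b<50)&(g>80)&(P[:,2]>.06)),('blue',box&(b-r>25)&(P[:,2]>.03)),('floor',box&(abs(P[:,2]-.05)<.005)&(b>140)),('rack',box&(P[:,2]>.075)&(abs(P[:,0]-.59)<.03)&(P[:,1]>-.07)&(P[:,1]<.08)&(b>40)),('red',box&(r>80)&(g<50)&(b<50)&(P[:,2]>.052)&(abs(P[:,1]-.095)<.02))):
    Q=P[m]
    if len(Q)<3: print(n,'none');continue
    c,s,a=cv2.minAreaRect(Q[:,:2].astype(np.float32)); print(n,len(Q),np.round(c,4),np.round(s,4),round(a,2),'z',np.percentile(Q[:,2],[5,50,95]).round(3),'med',np.median(Q,0).round(4))
print(bot.tips_ahead)
E
```

```text
yellow 1790 [0.5228 0.0214] [0.2443 0.0554] 83.48 z [0.096 0.104 0.112] med [0.5227 0.0206 0.1038]
blue 538 [0.5898 0.0378] [0.4534 0.081 ] 80.95 z [0.04  0.06  0.075] med [0.5802 0.0931 0.0598]
floor 1561 [0.5789 0.0812] [0.1879 0.4964] 13.69 z [0.046 0.05  0.054] med [0.595  0.1273 0.0501]
rack 508 [0.5884 0.0154] [0.0798 0.0498] 84.12 z [0.078 0.086 0.097] med [0.5891 0.0152 0.0865]
red 15 [0.5867 0.0964] [0.0199 0.003 ] 0.18 z [0.061 0.063 0.064] med [0.5882 0.0975 0.063 ]
0.008
```

Request:
send_rows(deltas="0.04 0 0 -8; 0.08 -0.01 0 -16; 0.12 -0.03 0 -24; 0.16 -0.05 0 -32; 0.2 -0.08 0 -40", claw=0.8)

```text
t: 1.35
eef_pos: [0.3557, -0.5176, 0.2394]
tool_rot: [0.001, 0.883, 0.47, -0.0]
contact_force: [1.2, -0.6, -0.3]
gripper_width: 0.8
grasp_force: 0.0
```

Request:
send_rows(deltas="0.045 -0.01 0 -7; 0.09 -0.02 0 -14; 0.135 -0.03 0 -21; 0.18 -0.04 0 -27.5; 0.225 -0.05 0 -27.5")

```text
t: 1.85
eef_pos: [0.44, -0.3023, 0.2396]
tool_rot: [0.0, 0.746, 0.666, 0.0]
contact_force: [0.7, -1.1, -0.3]
gripper_width: 0.8
grasp_force: 0.0
```

Request:
send_rows(deltas="0.045 0.015 0 0; 0.09 0.03 0 0; 0.135 0.045 0 0; 0.18 0.06 0 0; 0.225 0.071 0 0")

```text
t: 2.35
eef_pos: [0.5373, -0.087, 0.2396]
tool_rot: [0.0, 0.747, 0.664, 0.0]
contact_force: [0.5, -0.5, -0.0]
gripper_width: 0.802
grasp_force: 0.0
```

Request:
send_rows(deltas="0.039 0 0 0; 0.039 0 0.04 0; 0.039 0 0.06 0; 0.039 0 0.06 0")

```text
t: 2.75
eef_pos: [0.5388, -0.0498, 0.1767]
tool_rot: [-0.002, 0.747, 0.665, -0.002]
contact_force: [-0.4, -0.2, 0.8]
gripper_width: 0.8
grasp_force: 0.0
```

```bash
python3 - <<'E'
from h import *
o=bot.get_obs(); p=o['eef_pos']; print(p,rot(o['tool_rot']).round(4)[:,0],bot.tips_ahead)
d=p[:2]-[.5975,.0965]; ex=np.array([.1115,.9938]); ey=np.array([-.9938,.1115]); print('chute',d@ex,d@ey)
w=bot.read_camera('wrist'); s=bot.read_camera('side')
cr=cv2.resize(s['img'][150:290,190:330],(512,512))
cv2.imwrite('pics/w.png',np.hstack([cv2.resize(w['img'],(400,300)),cv2.resize(cr,(400,300))])[:,:,::-1])
E
```

```text
[ 0.5388225  -0.04980886  0.17665558] [ 1.159e-01  9.933e-01 -4.000e-04] 0.008
chute -0.15194428208469005 0.0420002578058545
```

View pics/w.png

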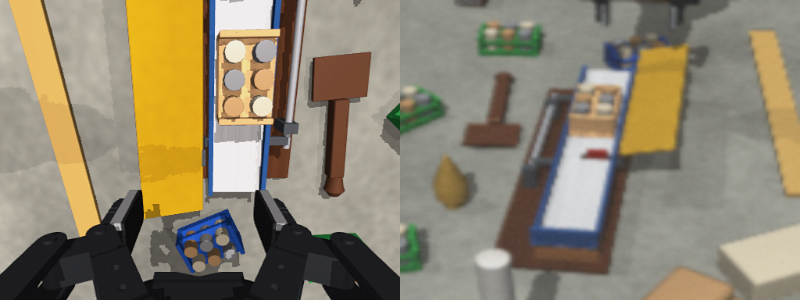

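The wrist view shows the bar finger at about (128,210) over the yellow bar, and the other finger at about (268,210) near the chute's open end. I'll check the fingertip positions by depth.

```bash
python3 - <<'E'
from h import *
w=bot.read_camera('wrist')
v,u=np.nonzero(w['depth']>0); d=w['depth'][v,u]
c=np.stack([(u-w['cx'])/w['fx']*d,-(v-w['cy'])/w['fy']*d,-d,np.ones_like(d)])
P=(np.linalg.inv(w['camera_from_world'])@c)[:3].T
D=P[:,:2]-[.5975,.0965]; X=D@[.1115,.9938]; Y=D@[-.9938,.1115]; Z=P[:,2]
r,g,b=w['img'][v,u].astype(int).T
f=(Z>.13)&(Z<.21)&(X<-.12)&(v>220)
for n,m in (('chan',f&(Y<.04)),('bar',f&(Y>.04))):
    zt=Z[m].min(); k=m&(Z<zt+.012); print(n,m.sum(),'ztip',zt.round(4),'x',X[k].min().round(4),X[k].max().round(4),'y',Y[k].min().round(4),Y[k].max().round(4))
y=(r>110)&(b<60)&(g>80)&(Z>.085)&(X>-.2)&(X<.03); print('bar y',np.percentile(Y[y],[1,99]).round(4),'z',np.percentile(Z[y],[1,99]).round(4))
rk=(Z>.075)&(Z<.1)&(abs(Y)<.035)&(X>-.15)&(X<-.02); print('rack x',np.percentile(X[rk],[1,99]).round(4),'y',np.percentile(Y[rk],[1,99]).round(4))
E
```

```text
chan 1752 ztip 0.1785 x -0.1629 -0.14 y -0.0094 0.0043
bar 1755 ztip 0.1784 x -0.1624 -0.14 y 0.0718 0.0851
bar y [0.0374 0.0914] z [0.0954 0.1117]
rack x [-0.1201 -0.0416] y [-0.0265  0.0224]
```

Request:
send_rows(deltas="0 -0.002 0.03 0; 0 -0.002 0.055 0; 0 -0.002 0.065 0; 0 -0.002 0.075 0; 0 -0.002 0.085 0")

```text
t: 3.4
eef_pos: [0.5399, -0.0499, 0.0951]
tool_rot: [0.001, 0.747, 0.664, 0.001]
contact_force: [-2.0, 0.4, 3.1]
gripper_width: 0.801
grasp_force: 1.2
```

Request:
send_rows(deltas="0 0 0.01 0; 0 0 0.02 0; 0 0 0.025 0; 0 0 0.027 0; 0 0 0.027 0")

```text
t: 3.9
eef_pos: [0.5384, -0.0497, 0.067]
tool_rot: [-0.0, 0.747, 0.665, -0.001]
contact_force: [-3.6, 0.9, 3.8]
gripper_width: 0.803
grasp_force: 2.2
```

```bash
cat > m.py <<'E'
from h import *
o=bot.get_obs(); print(o['eef_pos'].round(4),o['contact_force'].round(2),'t',o['t'])
d=o['eef_pos'][:2]-[.5975,.0965]; print('tcp chute',d@[.1115,.9938],d@[-.9938,.1115])
w=bot.read_camera('wrist')
v,u=np.nonzero(w['depth']>0); d=w['depth'][v,u]
c=np.stack([(u-w['cx'])/w['fx']*d,-(v-w['cy'])/w['fy']*d,-d,np.ones_like(d)])
P=(np.linalg.inv(w['camera_from_world'])@c)[:3].T
D=P[:,:2]-[.5975,.0965]; X=D@[.1115,.9938]; Y=D@[-.9938,.1115]; Z=P[:,2]
r,g,b=w['img'][v,u].astype(int).T
y=(r>100)&(b<60)&(g>70)&(Z>.04)&(X>-.2)&(X<.035)&(Y>.03)&(Y<.13); A=np.c_[Y[y],np.ones(y.sum())]; s=np.linalg.lstsq(A,Z[y],rcond=None)[0]
print('bar y',np.percentile(Y[y],[1,99]).round(4),'z',np.percentile(Z[y],[1,50,99]).round(4),'gate~',.28-np.arctan(s[0]))
rk=(Z>.075)&(Z<.1)&(Y>-.03)&(Y<.025)&(X>-.135)&(X<.13)&(v<300); print('rack x',np.percentile(X[rk],[1,99]).round(4))
cv2.imwrite('pics/w%d.png'%(o['t']*100),w['img'][:,:,::-1])
E
python3 m.py; ls pics
```

```text
[ 0.5384 -0.0497  0.067 ] [-3.58  0.92  3.81] t 3.9
tcp chute -0.1518458983151385 0.04246313882231754
bar y [0.0506 0.1069] z [0.0646 0.0662 0.0676] gate~ 0.27793002766878355
rack x [-0.1194 -0.0466]
s.png
t.png
ts.png
w.png
w390.png
```

Request:
send_rows(deltas="0.008 0 0.001 0; 0.014 0 0.001 0; 0.02 0 0.001 0; 0.027 0 0.001 0; 0.035 0 0.001 0")

```text
t: 4.45
eef_pos: [0.5437, -0.0171, 0.0669]
tool_rot: [0.001, 0.748, 0.664, -0.001]
contact_force: [-1.9, -9.4, 8.1]
gripper_width: 0.797
grasp_force: 4.9
```

```bash
python3 m.py
```

```text
[ 0.5437 -0.0171  0.0669] [-1.93 -9.43  8.14] t 4.45
tcp chute -0.11893880666655453 0.040752635966312505
bar y [0.0507 0.107 ] z [0.0644 0.0659 0.0674] gate~ 0.2796698617168174
rack x [-0.116  -0.0288]
```

Request:
send_rows(deltas="0.008 0 0 0; 0.016 0 0 0; 0.024 0 0 0; 0.032 0 0 0; 0.04 0 0 0")

```text
t: 5.0
eef_pos: [0.5483, 0.0223, 0.0669]
tool_rot: [0.002, 0.748, 0.663, -0.001]
contact_force: [-1.3, -11.2, 9.4]
gripper_width: 0.801
grasp_force: 5.6
```

```bash
python3 m.py; cp pics/w4*.png pics/; mv $(ls -t pics/w*.png|head -1) pics/now.png
```

```text
[0.5483 0.0223 0.0669] [ -1.34 -11.19   9.42] t 5.0
tcp chute -0.0792531355909646 0.040621638489563856
bar y [0.0507 0.107 ] z [0.0644 0.0659 0.0674] gate~ 0.27971199652600537
rack x [-0.0763  0.0109]cp: 'pics/w445.png' and 'pics/w445.png' are the same file
```

View pics/now.png

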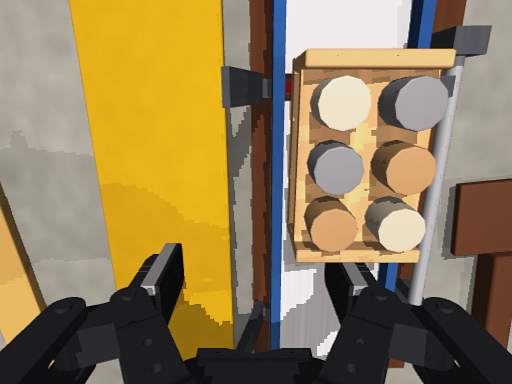

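The rack is straight, with the pushing finger at (345,275) behind its tail and the bar held down. I'll keep pushing.

Request:
send_rows(deltas="0.009 0 0 0; 0.018 0 0 0; 0.027 0 0 0; 0.036 0 0 0; 0.045 0 0 0")

```text
t: 5.55
eef_pos: [0.5534, 0.0668, 0.0668]
tool_rot: [0.002, 0.748, 0.663, -0.001]
contact_force: [-1.8, -10.2, 9.3]
gripper_width: 0.8
grasp_force: 5.7
```

Request:
send_rows(deltas="0.009 0 0 0; 0.018 0 0 0; 0.027 0 0 0; 0.035 0 0 0; 0.042 0 0 0")

```text
t: 6.05
eef_pos: [0.5584, 0.1086, 0.0668]
tool_rot: [0.002, 0.748, 0.664, -0.001]
contact_force: [-1.6, -11.1, 10.6]
gripper_width: 0.803
grasp_force: 6.0
```

```bash
python3 m.py
```

```text
[0.5584 0.1086 0.0668] [ -1.63 -11.12  10.63] t 6.05
tcp chute 0.007707899703853019 0.04024927263647906
bar y [0.0506 0.1069] z [0.0645 0.0659 0.0672] gate~ 0.27738929164567155
rack x [0.0106 0.0978]
```

Request:
send_rows(deltas="0 0 0 0; -0.01 0 0 0; -0.02 0 0 0; -0.03 0 0 0; -0.03 0 0 0")

```text
t: 6.6
eef_pos: [0.5541, 0.0793, 0.0662]
tool_rot: [0.0, 0.748, 0.664, -0.001]
contact_force: [0.2, -2.9, 3.9]
gripper_width: 0.798
grasp_force: 1.7
```

```bash
python3 m.py
```

```text
[0.5541 0.0793 0.0662] [ 0.15 -2.9   3.88] t 6.6
tcp chute -0.021975086353129263 0.04116672462280881
bar y [0.0508 0.1071] z [0.0638 0.0653 0.0666] gate~ 0.28416005485018503
rack x [-0.0191  0.0822]
```

```bash
python3 - <<'E'
from h import *
w=bot.read_camera('wrist'); s=bot.read_camera('top')
print([(np.round(r['xyz'],3),round(r['confidence'],2)) for q in ('rack','rack_tail') for r in bot.landmark_of(w,q)])
cv2.imwrite('pics/x.png',np.hstack([cv2.resize(w['img'],(400,300)),cv2.resize(s['img'][130:250,170:330],(400,300))])[:,:,::-1])
E
```

```text
[(array([0.605, 0.155, 0.05 ]), 0.72)]
```

View pics/x.png

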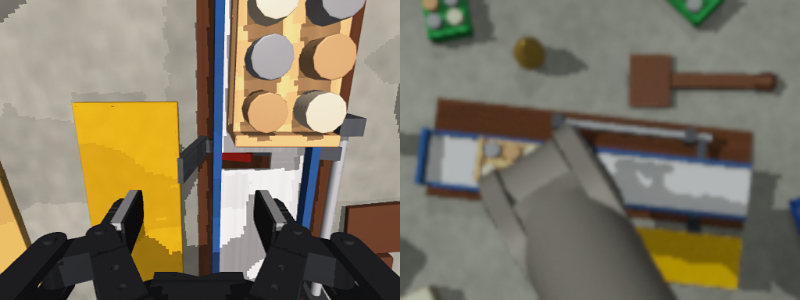

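The finger is clear of the rack, whose tail edge at (285,140) is beyond the red tongue's slot at (238,157). I'll let the bar up.

Request:
send_rows(deltas="0 0 -0.008 0; 0 0 -0.016 0; 0 0 -0.026 0; 0 0 -0.036 0; 0 0 -0.046 0")

```text
t: 7.35
eef_pos: [0.5541, 0.0817, 0.1133]
tool_rot: [-0.0, 0.747, 0.665, 0.0]
contact_force: [-0.1, -0.3, -0.6]
gripper_width: 0.802
grasp_force: 0.0
```

Request:
send_rows(deltas="0 0 -0.02 0; 0 0 -0.06 0; 0 0 -0.1 0; 0 0 -0.1 0")

```text
t: 7.75
eef_pos: [0.5568, 0.0828, 0.2181]
tool_rot: [0.002, 0.747, 0.665, 0.004]
contact_force: [-0.3, 0.8, 0.2]
gripper_width: 0.8
grasp_force: 0.0
```

```bash
python3 m.py; python3 - <<'E'
from h import *
w=bot.read_camera('wrist'); 
for q in ('rack','rack_tail','gate_line'):
  for r in bot.landmark_of(w,q):
    d=np.array(r['xyz'][:2])-[.5975,.0965]; print(q,np.round([d@[.1115,.9938],d@[-.9938,.1115],r['xyz'][2]],4),round(r['confidence'],2))
save(w,'end.png')
E
```

```text
[0.5568 0.0828 0.2181] [-0.32  0.83  0.23] t 7.75
tcp chute -0.018197318619539365 0.03891644043449527
bar y [0.0372 0.0914] z [0.0954 0.1039 0.1118] gate~ -0.00724257798051825
rack x [0.0222 0.1001]
rack [ 0.0617 -0.0017  0.0503] 0.92
rack [-0.1133 -0.2377 -0.0025] 0.87
rack [-0.3293 -0.1474  0.0004] 0.63
rack_tail [-0.3209 -0.1878 -0.0011] 0.66
rack_tail [-0.0783 -0.2604 -0.001 ] 0.61
gate_line [-0.0058  0.0091  0.0479] 0.88
```

View pics/end.png

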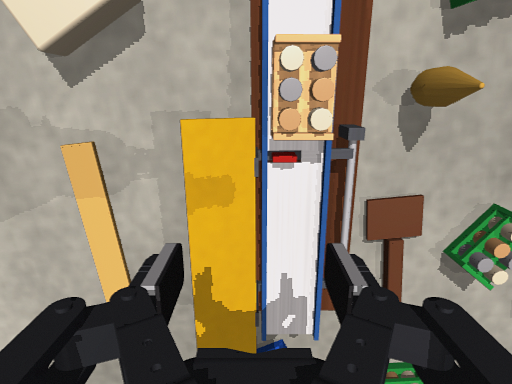

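The gate stands up at (285,159) behind the rack, whose tail is at about (303,137). The rack is flat in the channel and the arm is clear of everything.

```bash
python3 -c "
from station import bot
print(bot.hand_in())"
```

```text
the job is handed in; nothing more can be done
None
```

The job is handed in: the rack was pushed past the gate with the bar held down. The last wrist view, before hand-in, showed its tail about 20 mm beyond the gate line, the gate closed behind it and the arm clear; no verdict came back.

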